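Run a slide home and trim the head to its field with a coaxial coarse-fine drive

TASK

On the small slide viewer, run the slide carriage in with the large outer ring of the coaxial drive until it is fully home against its stop. Then, with the small inner knob, trim the viewing head sideways until its index needle stands over the line on the field marker. Work only by the two knobs: keep off the slide carriage and the head, leave the carriage home, do not disturb the things standing round it, and let go at the end.

Things in the scene. Friction and masses are not known exactly. Their poses are not given: they have to be found in the camera images.
- slide_viewer: Slide viewer fixed to the worktop: white base 175 x 330 x 30 mm, drive housing (50 mm high) with the coaxial knobs at right front, slide carriage and marker up to 56 mm high, viewing head on its left half. Origin: its underside, mid-length, 2 mm before mid-depth; x to its rear, y to its left, z up. Turned up to 0.3 rad. Tall carton and printer to its right (y below -0.2 m).
- coarse_grip (a point): Grip point of the coarse ring: a knurled black ring, 58 mm diameter, 22 mm high, lower face 54 mm and upper face 76 mm above the worktop. The point is on its vertical axis, 65 mm above the worktop. The fine knob stands up through its middle. A white radial line is on its top.
- fine_grip (a point): Grip point of the fine knob: a knurled black knob, 30 mm diameter, coaxial with the coarse ring and above it, lower face 80 mm and top 108 mm above the worktop (4 mm gap to the coarse ring's top). The point is on the axis, 96 mm above the worktop. A dark radial line is on its top.
- coarse_ring (a joint): Angle of the coarse ring, rad, growing clockwise seen from above. Each rad clockwise runs the slide carriage 20 mm to the viewer's right (-y, towards the knobs). Hard stop at 2.8, where the carriage meets the brass-tipped stop: fully home. Starts 1.4 to 2.6 rad short of it. Friction about 0.06 N m; stays where left.
- fine_knob (a joint): Angle of the fine knob, rad, growing clockwise seen from above, free from 0 to 3.2. Each rad clockwise moves the viewing head 7 mm to the viewer's right (-y). Friction about 0.03 N m; stays where left and does not turn with the ring.
- marker_line (a point): Middle of the white line (2 mm wide, along the viewer's x) on top of the field marker: a dark saddle 12 mm wide with a brass thumbscrew, clamped on the aluminium scale along the slide carriage's front edge, 53 mm above the worktop. It rides with the carriage; its place on the scale varies by 4 mm either way. Axes as the viewer's.
- index_tip (a point): Tip of the index needle: a steel rod 4 to 7 mm thick that hangs from the front of the viewing head and ends in a point 56 mm above the worktop, 3.5 mm above the marker. It moves with the head along the viewer's y. With the carriage home it stands 5 to 20 mm to the left (+y) of the marker line until the fine knob is turned clockwise. Axes as the viewer's.
- slide_carriage: Slide carriage: aluminium and dark plate 78 x 100 x 12 mm with a glass slide, a scale on its front edge and a rack running into the drive housing. Not to be touched. Axes as the viewer's; origin at worktop height below its middle.
- viewing_head: Viewing head: white column at the rear (215 mm high) with a 48 mm wide arm reaching forward over the slide, objective, index needle, and a black tilted screen 96 mm wide up to 290 mm high. Not to be touched. Its nearest edge is 90 mm or more along y from the knob axis. Axes as the viewer's; origin at worktop height, in its middle plane.
- cover_box: Bystander: small blue box, 34 x 34 x 18 mm, in front of the viewer. Origin at the centre of its underside.
- oil: Bystander: small brown bottle with black cap, 30 mm diameter, 58 mm high, in front of the viewer. Origin at the centre of its underside.
- cup: Bystander: specimen cup with white lid, 64 mm diameter, 72 mm high, right of the viewer. Origin at the centre of its underside.
- tally: Bystander: hand tally counter 51 x 69 x 27 mm, on the worktop to the right. Origin at the centre of its underside.

How it is judged:
By the outcome, as a careful person would: the job done as asked, in the order asked, and still so for the second after the job is handed in, with the robot touching nothing.
It also fails if it takes over 72 s, if anything falls off the work surface, if the arm or the gripper's body presses on something with over 40 N, if the wrist force passes 120 N, or if a joint passes its speed limit or range.

ROBOT

A 7-joint arm with a two-finger parallel gripper is mounted at the origin on the work surface; the furniture and walls round the work are solid. World frame = base frame: x ahead of the robot, y to its left, z up, the work surface at z = 0. Lengths are in m, angles in degrees, forces in N, time in s.
With the tool pointing down it reaches from about 0.425 to 0.875 m from the base axis. Payload 4.7 kg.
Tool frame: the origin (TCP) lies between the finger pads; the fingertips stand env.tip_reach ahead of it and the grasp point (between the pads) lies 2 mm behind it (env.tip_reach is the distance from the TCP to the fingertips, in m); z points along the fingers, y is the line along which they close (so a half turn about z gives the same grasp; the last joint's range is limited). The gripper opens to 87 mm and grips with 3 to 60 N. Pads are 19 mm wide; open, the fingers measure 117 mm over their backs; the gripper's body (75 mm by 190 mm) begins 51 mm behind the grasp point.
Start: joints at [64.005, 18.392, -4.016, 83.108, 1.295, 78.541, -3.26], TCP at [0.293, -0.58, 0.24] pointing down, gripper open.
Joint ranges: [-163.93, 163.93], [-17.29, 119.83], [-79.2, 71.16], [3.27, 140.29], [-89.18, 269.18], [5.43, 117.66], [-154.24, 154.24]. Speed limits (degrees/s): [147.25, 147.25, 180, 180, 180, 180, 180].

INTERFACE

Orientations are given as [roll, pitch, yaw] about the fixed x, y, z axes, in that order (R = Rz(yaw) Ry(pitch) Rx(roll)).
In Python, from cell import env gives the robot as it stands.
- The arm moves only by the tool advance, called after "Call:" in YAML: its name, and indented under it one key for each argument. Schema: {"type":"object","properties":{"deltas":{"type":"string"},"squeeze":{"type":"number"},"only":{"type":"string"},"quiet":{"type":"boolean"},"lines":{"type":"string"}},"required":["deltas"],"additionalProperties":false}. deltas is a string of 1 to 8 rows, parted by a bar, with the numbers parted by commas; each row has 5 numbers: dx, dy, dz in m, then a turn about the tool's z in degrees, then the finger opening in m; each row is the pose to reach, as a shift and turn from the pose commanded when the call began, along the tool's axes at that moment; what a row does not reach only later rows make up. A row lasts 1/12 s, in which the tool goes at most 0.0417 m and 7.16 degrees, less where a joint would pass 70% of its speed; a pose out of reach is approached as far as the arm can. The fingers move at their own pace and stop on an object; squeeze is the grip in N (left out, the last holds). Time passes only in rows, so rows that do not move let the fingers close. The tool returns the time, the measured TCP pose, the force, the opening and the grip force at its end. only (a regular expression) keeps the lines of the reply that match it, lines (a string "A,B") keeps lines A to B, and quiet returns only ok. Input that does not fit is refused with a message, and nothing moves.
- env.get_obs(): the state, without advancing time (a new reading comes with each control period).
- env.read_camera(name): name is "side" or "top" or "wrist"; returns a dict with "color" (420x560x3 uint8, blue, green, red), "fx", "fy", "cx", "cy" (pixels), "dist" ([k1, k2, p1, p2, k3] as OpenCV has them; the pictures are not rectified), "world_from_camera" (4x4, takes a point from camera to world coordinates). Camera axes: x right, y down, z forward; pixel columns grow to the right and rows downward; lengths in m; the calibration is good to about 2 mm. A picture is of the moment at which its call begins. There is no depth.
- env.sign_off(): hands the job in; it is judged then, once.
The state is a dict: "time_s": time; "qpos": joint angles; "joint_velocities": joint speeds; "effort": joint torques, N m; "tool_pos": TCP position; "tool_rot": TCP orientation; "force": force on the tool from outside, world axes, zero at the start; "wrist_torque": the same for the moment, N m; "grip_width": finger opening in m; "grasp_force": force on a finger pad.
Only numpy, scipy, OpenCV 4.12 (cv2) and the standard library are available. Lean on these libraries where they do the work, as an engineer would, in place of code of your own. Each camera call takes 0.05 s, during which the arm holds its last target. There are 200 camera calls.

## Working session

There is one attempt and no reset: what is moved stays moved. The work goes in short steps, Python scripts to look and compute and a tool call to move; the robot and the scene stay as the last step left them, time stands still between calls to the robot, and variables do not carry over. Pictures are saved under pics/ and viewed, at most 10 in all, crops included, and the job is handed in when it is done.

```bash
ls; mkdir -p pics; python3 - <<'E'
from cell import env
import cv2
o=env.get_obs();print({k:(v if not hasattr(v,'round') else v) for k,v in o.items()},env.tip_reach)
for n in("side","top"):
    c=env.read_camera(n);cv2.imwrite(f"pics/{n}0.png",c["color"]);print(n,c["fx"],c["cx"],c["cy"],c["dist"],c["world_from_camera"])
E
```

```text
cell.py
pics
{'time_s': 0.0, 'qpos': array([64.00522571, 18.43910222, -4.01656082, 83.1751652 ,  1.29384847,
       78.54172684, -3.25992394]), 'joint_velocities': array([-0.06257969,  0.03871306,  0.07623044,  0.01824185,  0.11174466,
       -0.00641635, -0.03150666]), 'effort': array([ 1.97641348e-04, -4.91286671e+01, -4.03918996e-01, -3.12523556e+01,
       -6.40179170e-02,  4.38633654e-02,  1.53551978e-04]), 'tool_pos': array([ 0.29282955, -0.57970797,  0.23845884]), 'tool_rot': array([-1.79889192e+02,  4.37789531e-03,  2.68053570e+01]), 'force': array([ 0.35197222, -0.13815265,  0.58997639]), 'wrist_torque': array([-0.02819523,  0.03354043,  0.00225442]), 'grasp_force': 0.0, 'grip_width': 0.08712150335717515} 0.017
side 411.8517528237777 279.60982060409424 208.6668555488751 [-0.04949336  0.          0.          0.          0.        ] [[-0.94739809 -0.2511322   0.19841746  0.42928868]
 [-0.31983533  0.76595727 -0.55768703  0.45705031]
 [-0.01192612 -0.59181254 -0.8059874   0.77371969]
 [ 0.          0.          0.          1.        ]]
top 390.18591841534555 282.4532491688304 202.3899924312515 [0.01996628 0.         0.         0.         0.        ] [[-0.00799988 -0.99192941  0.12653873  0.47962192]
 [-0.99971742  0.00510086 -0.02321759 -0.00825201]
 [ 0.02238475 -0.12668871 -0.99168992  1.13330486]
 [ 0.          0.          0.          1.        ]]
```
TCP at (0.293,-0.58). Note base joint 64? fine.

View pics/side0.png

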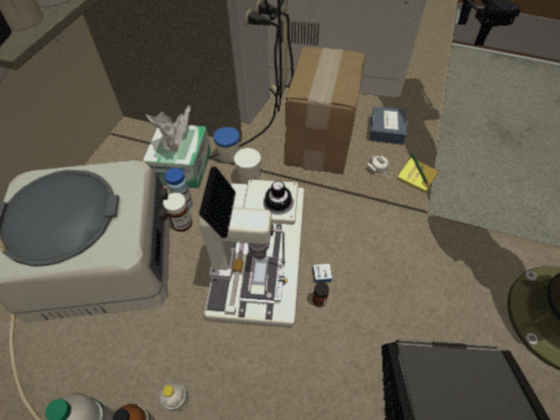

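View pics/top0.png

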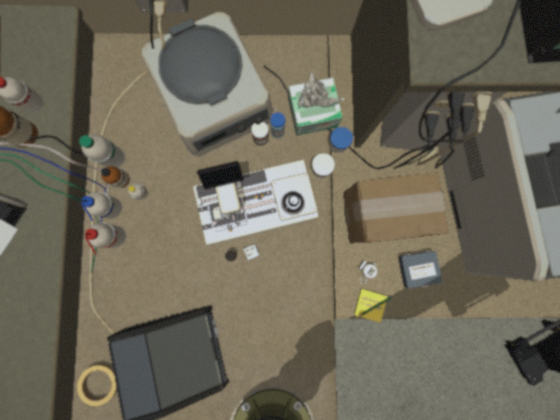

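```bash
cat > h.py <<'E'
import numpy as np,cv2
def K(c): return np.array([[c["fx"],0,c["cx"]],[0,c["fy"],c["cy"]],[0,0,1]])
def ray(c,uv):
    p=cv2.undistortPoints(np.array([[uv]],float),K(c),np.array(c["dist"],float))[0,0]
    T=c["world_from_camera"];return T[:3,3],T[:3,:3]@np.array([p[0],p[1],1.])
def onz(c,uv,z):
    o,d=ray(c,uv);return o+d*(z-o[2])/d[2]
def tri(c1,u1,c2,u2):
    o1,d1=ray(c1,u1);o2,d2=ray(c2,u2)
    s=np.linalg.lstsq(np.c_[d1,-d2],o2-o1,rcond=None)[0]
    a,b=o1+d1*s[0],o2+d2*s[1];return (a+b)/2,np.linalg.norm(a-b)
def proj(c,P):
    T=np.linalg.inv(c["world_from_camera"]);r,_=cv2.Rodrigues(T[:3,:3])
    return cv2.projectPoints(np.array(P,float).reshape(-1,1,3),r,T[:3,3],K(c),np.array(c["dist"],float))[0][:,0]
E
python3 - <<'E'
import cv2,numpy as np
a=cv2.imread("pics/top0.png")[150:270,190:350]; b=cv2.imread("pics/side0.png")[170:330,190:340]
a=cv2.resize(a,None,fx=4,fy=4,interpolation=cv2.INTER_CUBIC)[:, :]
b=cv2.resize(b,None,fx=4,fy=4,interpolation=cv2.INTER_CUBIC)
print(a.shape,b.shape)
cv2.imwrite("pics/topc.png",a[:600,:800]);cv2.imwrite("pics/sidec.png",b[:600,:800])
E
```

```text
(480, 640, 3) (640, 600, 3)
```

View pics/topc.png

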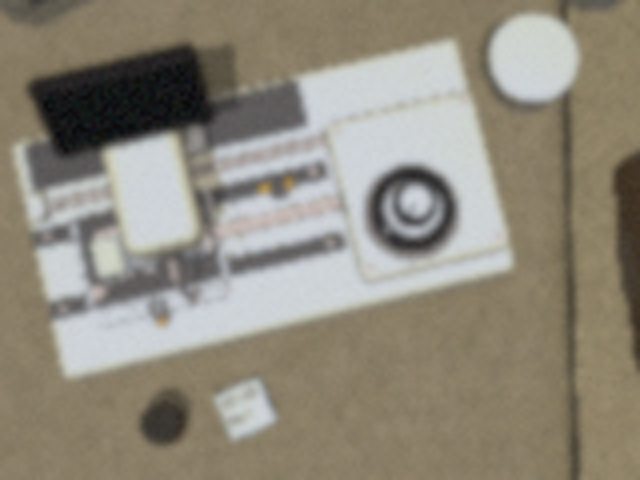

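View pics/sidec.png

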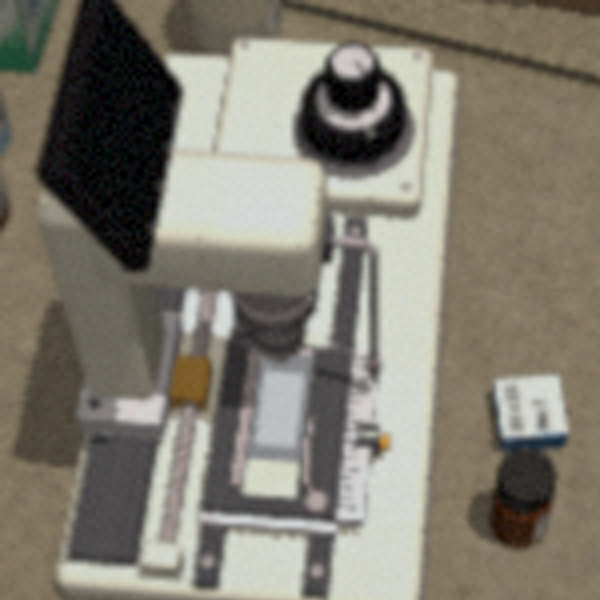

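```bash
python3 - <<'E'
from cell import env
from h import *
t=env.read_camera("top");s=env.read_camera("side")
T=lambda x,y:(190+(x-1.5)/4,150+(y-1.5)/4)
S=lambda x,y:(190+(x-1.5)/4,170+(y-1.5)/4)
P,e=tri(t,T(415,203),s,S(351,62));print("fine top",P.round(4),e)
print("ring ctr top plane.076",onz(t,T(411,209),.072), "side", onz(s,S(354,118),.070))
cs=[onz(t,T(*p),.03) for p in[(68,376),(513,266),(455,40),(15,145)]]
print(np.round(cs,4))
d=cs[0]-cs[1];print("yaw",np.degrees(np.arctan2(-d[0],d[1])),np.linalg.norm(d))
c=np.mean(cs,0);print("ctr",c)
print("cup",onz(t,T(533,58),.072),"oil",onz(t,T(165,415),.058))
w=env.read_camera("wrist");o=env.get_obs()
from scipy.spatial.transform import Rotation as R
Rt=R.from_euler("xyz",o["tool_rot"],degrees=True).as_matrix();W=w["world_from_camera"]
print("cam in tool",Rt.T@(W[:3,3]-o["tool_pos"]),(Rt.T@W[:3,:3]).round(3),w["fx"])
print(Rt.round(3))
E
```

```text
fine top [ 0.6167 -0.0612  0.1067] 0.0016961991321963379
ring ctr top plane.076 [ 0.61632837 -0.06035056  0.072     ] side [ 0.61374014 -0.05306781  0.07      ]
[[ 0.5052  0.1791  0.03  ]
 [ 0.5805 -0.1345  0.03  ]
 [ 0.7449 -0.0957  0.03  ]
 [ 0.6691  0.2194  0.03  ]]
yaw 13.508540282162096 0.3225573315370889
ctr [0.6249217  0.04207783 0.03      ]
cup [ 0.72181969 -0.14648083  0.072     ] oil [0.4775704  0.10820054 0.058     ]
cam in tool [ 0.08193697  0.00068655 -0.14535957] [[-0.    -0.955 -0.297]
 [ 1.     0.    -0.001]
 [ 0.001 -0.297  0.955]] 309.03558599761914
[[ 0.893  0.451 -0.   ]
 [ 0.451 -0.893  0.001]
 [-0.    -0.001 -1.   ]]
```

```bash
python3 - <<'E'
from cell import env
from h import *
t=env.read_camera("top");s=env.read_camera("side")
T=lambda x,y:(190+(x-1.5)/4,150+(y-1.5)/4)
S=lambda x,y:(190+(x-1.5)/4,170+(y-1.5)/4)
kn=np.array([.6165,-.0608]);a=np.radians(13.5);ex=np.array([np.cos(a),np.sin(a)]);ey=np.array([-ex[1],ex[0]])
def rel(n,P,e=0): print(n,P.round(3),"err",round(e,4),"rel knob xy",(ex@(P[:2]-kn)).round(3),(ey@(P[:2]-kn)).round(3))
for n,p,q in[("arm FR",(200,245),(322,160)),("arm FL",(130,252),(322,243)),("screen rightlow",(210,120),(180,95)),("screen rt bottom?",(190,45),(97,0))]:
    rel(n,*tri(t,T(*p),s,S(*q)))
for n,p,q in[("carton near L",(350,240),(286,97)),("carton top rearL",(357,182),(290,55)),("carton frontL",(350,240),(355,108))]:
    rel(n,*tri(t,p,s,q))
for p in [(350,185),(350,240)]: rel("c",onz(t,p,.15))
E
python3 - <<'E'
import cv2
a=cv2.imread("pics/side0.png")[40:200,190:390]
cv2.imwrite("pics/side_c2.png",cv2.resize(a,None,fx=3.5,fy=3.5,interpolation=cv2.INTER_CUBIC))
E
```

```text
arm FR [0.58  0.073 0.209] err 0.0053 rel knob xy -0.004 0.138
arm FL [0.572 0.113 0.209] err 0.0048 rel knob xy -0.003 0.179
screen rightlow [0.651 0.066 0.218] err 0.0011 rel knob xy 0.063 0.115
screen rt bottom? [0.681 0.072 0.276] err 0.0051 rel knob xy 0.093 0.114
carton near L [ 0.563 -0.153  0.283] err 0.1245 rel knob xy -0.073 -0.077
carton top rearL [ 0.627 -0.182  0.337] err 0.0071 rel knob xy -0.018 -0.12
carton frontL [ 0.502 -0.182  0.247] err 0.0084 rel knob xy -0.14 -0.091
c [ 0.649 -0.205  0.15 ] err 0 rel knob xy -0.002 -0.148
c [ 0.509 -0.201  0.15 ] err 0 rel knob xy -0.137 -0.111
```

View pics/side_c2.png

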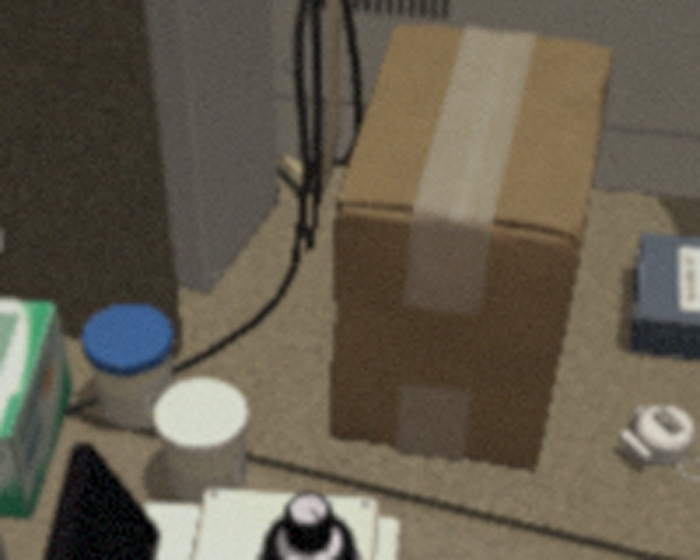

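```bash
cat >> h.py <<'E'
def to(env,p,yaw=None):
    from scipy.spatial.transform import Rotation as R
    o=env.get_obs();Rt=R.from_euler("xyz",o["tool_rot"],degrees=True).as_matrix()
    print("pos",o["tool_pos"].round(4),"rot",o["tool_rot"].round(2),"tool-axes delta",(Rt.T@(np.array(p)-o["tool_pos"])).round(4),"turn",None if yaw is None else round(o["tool_rot"][2]-yaw,1),"q7",o["qpos"][6].round(1),"t",o["time_s"],"F",o["force"].round(1),"M",o["wrist_torque"].round(2))
E
```

Call:
advance:
  deltas: "0.025,-0.029,0,-7,0.087 | 0.05,-0.058,0,-14,0.087 | 0.076,-0.087,0,-21,0.087 | 0.101,-0.116,0,-28,0.087 | 0.126,-0.144,0,-35,0.087 | 0.152,-0.173,0,-42,0.087 | 0.177,-0.202,0,-49,0.087"
  squeeze: 12

```text
time_s: 0.93
tool_pos: [0.3602, -0.3182, 0.2397]
tool_rot: [180.0, 0.0, 76.1]
force: [1.8, 0.9, 1.0]
grip_width: 0.087
grasp_force: 0.0
```

```bash
python3 -c "
from cell import env;from h import *
to(env,[.45,-.07,.24],140)"
```

```text
pos [ 0.3602 -0.3182  0.2397] rot [1.7997e+02 3.0000e-02 7.6150e+01] tool-axes delta [ 0.2625  0.0277 -0.0004] turn -63.9 q7 25.0 t 0.9333 F [1.8 0.9 1. ] M [ 0.02 -0.12  0.03]
```

Call:
advance:
  deltas: "0.037,0.004,0,-7,0.087 | 0.075,0.008,0,-14,0.087 | 0.112,0.012,0,-21,0.087 | 0.15,0.016,0,-28,0.087 | 0.187,0.02,0,-35,0.087 | 0.225,0.024,0,-42,0.087 | 0.2625,0.028,0,-49,0.087 | 0.2625,0.028,0,-56,0.087"

```text
time_s: 1.6
tool_pos: [0.4537, -0.0639, 0.2403]
tool_rot: [179.8, -0.0, 132.8]
force: [1.1, 1.4, 0.4]
grip_width: 0.0871
grasp_force: 0.0
```

```bash
python3 -c "
from cell import env;from h import *
to(env,[.6165,-.0608,.20],185)"
```

```text
pos [ 0.4537 -0.0639  0.2403] rot [179.78  -0.   132.79] tool-axes delta [-0.1083  0.1214  0.0408] turn -52.2 q7 50.5 t 1.6 F [1.1 1.4 0.4] M [ 0.05 -0.11  0.02]
```

Call:
advance:
  deltas: "-0.018,0.02,0,-7,0.087 | -0.036,0.04,0,-14,0.087 | -0.054,0.06,0,-21,0.087 | -0.072,0.081,0,-28,0.087 | -0.09,0.101,0,-35,0.087 | -0.108,0.121,0,-42,0.087 | -0.108,0.121,0,-49,0.087 | -0.108,0.121,0,-52,0.087"

```text
time_s: 2.27
tool_pos: [0.6147, -0.072, 0.2384]
tool_rot: [179.9, -0.1, -175.9]
force: [-0.3, 0.3, -0.2]
grip_width: 0.0869
grasp_force: 0.0
```

```bash
python3 - <<'E'
from cell import env;from h import *
to(env,[.6165,-.0608,.14],185)
w=env.read_camera("wrist");im=w["color"];cv2.imwrite("pics/w1.png",im)
print(proj(w,[[.6165,-.0608,.108],[.6165,-.0608,.076]]).round(1))
E
```

```text
pos [ 0.6147 -0.072   0.2384] rot [ 1.7989e+02 -5.0000e-02 -1.7585e+02] tool-axes delta [-0.0027  0.0109  0.0985] turn -360.9 q7 90.2 t 2.2667 F [-0.3  0.3 -0.2] M [ 0.04 -0.11 -0.02]
[[296.  210.9]
 [294.8 201.9]]
```

View pics/w1.png

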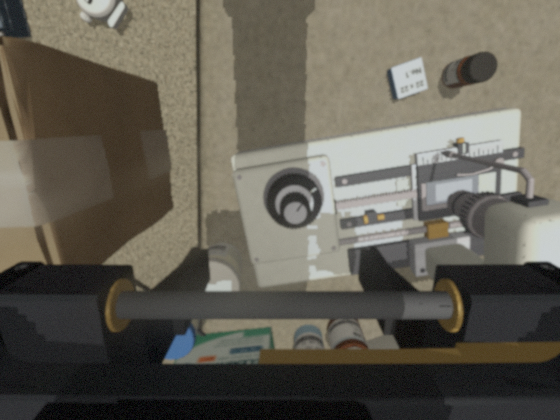

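Call:
advance:
  deltas: "0,0,0.03,0,0.087 | 0,0,0.06,0,0.087 | 0,0,0.09,0,0.087 | 0,0,0.1,0,0.087 | 0,0,0.1,0,0.087"

```text
time_s: 2.73
tool_pos: [0.6114, -0.0725, 0.1367]
tool_rot: [179.9, -0.3, -176.3]
force: [-0.2, 0.3, 0.4]
grip_width: 0.087
grasp_force: 0.0
```

```bash
python3 - <<'E'
from cell import env;from h import *
to(env,[.6165,-.0608,.071],185)
E
```

```text
pos [ 0.6114 -0.0725  0.1367] rot [ 179.94   -0.32 -176.26] tool-axes delta [-0.0062  0.0113  0.0656] turn -361.3 q7 87.7 t 2.7333 F [-0.2  0.3  0.4] M [ 0.09 -0.08 -0.01]
```

Call:
advance:
  deltas: "-0.006,0.011,0,0,0.087 | -0.006,0.011,0.02,0,0.087 | -0.006,0.011,0.03,0,0.087 | -0.006,0.011,0.03,0,0.087"

```text
time_s: 3.07
tool_pos: [0.6186, -0.0603, 0.109]
tool_rot: [180.0, -0.1, -176.2]
force: [-0.6, -0.4, -0.9]
grip_width: 0.0867
grasp_force: 0.0
```

```bash
python3 - <<'E'
from cell import env;from h import *
to(env,[.6165,-.0608,.071],185)
w=env.read_camera("wrist");cv2.imwrite("pics/w2.png",w["color"])
print(proj(w,[[.6165,-.0608,.108],[.6165,-.0608,.076]]).round(1))
g=cv2.cvtColor(w["color"],cv2.COLOR_BGR2GRAY)
E
```

```text
pos [ 0.6186 -0.0603  0.109 ] rot [ 1.7999e+02 -8.0000e-02 -1.7617e+02] tool-axes delta [ 0.0021 -0.0004  0.038 ] turn -361.2 q7 85.7 t 3.0667 F [-0.6 -0.4 -0.9] M [ 0.1  -0.05 -0.02]
[[284.2 273.6]
 [284.1 248.9]]
```

View pics/w2.png

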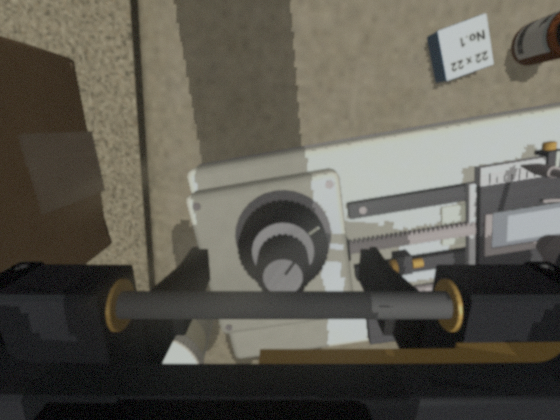

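Call:
advance:
  deltas: "-0.001,0,0.015,0,0.087 | -0.001,0,0.03,0,0.087 | -0.001,0,0.037,0,0.087 | -0.001,0,0.037,0,0.087 | -0.001,0,0.037,0,0.05 | -0.001,0,0.037,0,0.05 | -0.001,0,0.037,0,0.05 | -0.001,0,0.037,0,0.05"
  squeeze: 12

```text
time_s: 3.78
tool_pos: [0.6205, -0.0609, 0.0734]
tool_rot: [-180.0, 0.1, -176.2]
force: [-0.3, -0.5, -0.3]
grip_width: 0.0681
grasp_force: 0.0
```

```bash
python3 -c "
from cell import env;from h import *
to(env,[.6165,-.0608,.072],185)"
```

```text
pos [ 0.6205 -0.0609  0.0734] rot [-1.7998e+02  8.0000e-02 -1.7620e+02] tool-axes delta [0.004  0.0004 0.0014] turn -361.2 q7 84.6 t 3.7833 F [-0.3 -0.5 -0.3] M [ 0.15 -0.13 -0.03]
```

Call:
advance:
  deltas: "0.004,0,0,0,0.066 | 0.004,0,0,0,0.05 | 0.004,0,0,0,0.05 | 0.004,0,0,0,0.05 | 0.004,0,0,0,0.05"
  squeeze: 12

```text
time_s: 4.2
tool_pos: [0.6158, -0.0612, 0.0727]
tool_rot: [-180.0, -0.0, -176.2]
force: [-1.4, -0.7, 1.0]
grip_width: 0.0577
grasp_force: 12.0
```

```bash
python3 -c "
from cell import env;from h import *
to(env,[.6165,-.0608,.072],185)"
```

```text
pos [ 0.6158 -0.0612  0.0727] rot [-1.7998e+02 -2.0000e-02 -1.7620e+02] tool-axes delta [-0.0007  0.0004  0.0007] turn -361.2 q7 84.7 t 4.2 F [-1.4 -0.7  1. ] M [ 0.01  0.1  -0.04]
```

Call:
advance:
  deltas: "0,0,0,7,0.05 | 0,0,0,14,0.05 | 0,0,0,21,0.05 | 0,0,0,28,0.05 | 0,0,0,35,0.05 | 0,0,0,42,0.05 | 0,0,0,49,0.05 | 0,0,0,56,0.05"

```text
time_s: 4.87
tool_pos: [0.6166, -0.0594, 0.0727]
tool_rot: [179.9, -0.0, 127.5]
force: [2.4, 2.3, 0.4]
grip_width: 0.0578
grasp_force: 12.0
```

```bash
python3 - <<'E'
from cell import env;from h import *
to(env,[.6165,-.0608,.072],185)
for n in("top","side"):cv2.imwrite(f"pics/{n}1.png",env.read_camera(n)["color"])
a=cv2.imread("pics/side0.png")[220:330,220:310];b=cv2.imread("pics/side1.png")[220:330,220:310]
cv2.imwrite("pics/cmp1.png",cv2.resize(np.hstack([a,b]),None,fx=4.4,fy=4.4,interpolation=cv2.INTER_CUBIC))
E
```

```text
pos [ 0.6166 -0.0594  0.0727] rot [ 1.7988e+02 -3.0000e-02  1.2755e+02] tool-axes delta [-0.0011 -0.001   0.0007] turn -57.5 q7 32.2 t 4.8667 F [2.4 2.3 0.4] M [ 0.48 -0.34  0.05]
```

View pics/cmp1.png

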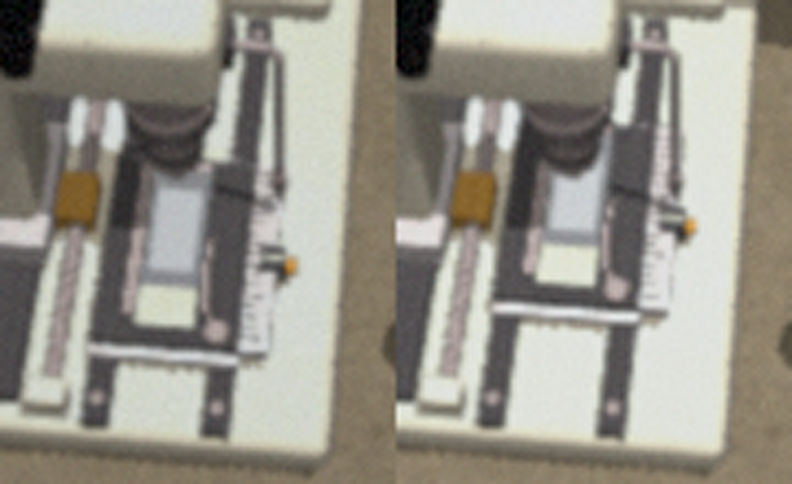

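Call:
advance:
  deltas: "0,0,0,7,0.05 | 0,0,0,14,0.05 | 0,0,0,21,0.05 | 0,0,0,28,0.05 | 0,0,0,35,0.05"

```text
time_s: 5.38
tool_pos: [0.6178, -0.0589, 0.0728]
tool_rot: [179.8, -0.1, 92.8]
force: [5.8, 3.2, -2.9]
grip_width: 0.0575
grasp_force: 12.0
```

```bash
python3 -c "
from cell import env;from h import *
to(env,[.6165,-.0608,.072],185)"
```

```text
pos [ 0.6178 -0.0589  0.0728] rot [ 1.7977e+02 -1.3000e-01  9.2790e+01] tool-axes delta [-0.0018 -0.0014  0.0008] turn -92.2 q7 -0.5 t 5.3833 F [ 5.8  3.2 -2.9] M [ 0.82 -1.03  0.06]
```

Call:
advance:
  deltas: "0,0,0,7,0.05 | 0,0,0,14,0.05 | 0,0,0,21,0.05 | 0,0,0,28,0.05"

```text
time_s: 5.72
tool_pos: [0.6184, -0.0602, 0.0735]
tool_rot: [179.7, -0.1, 64.8]
force: [4.5, 0.3, 0.2]
grip_width: 0.0577
grasp_force: 12.0
```

```bash
python3 -c "
from cell import env;from h import *
to(env,[.6165,-.0608,.072],185)"
```

```text
pos [ 0.6184 -0.0602  0.0735] rot [ 1.7973e+02 -1.4000e-01  6.4830e+01] tool-axes delta [-0.0013 -0.0015  0.0015] turn -120.2 q7 -26.8 t 5.7167 F [4.5 0.3 0.2] M [ 0.22 -0.91  0.43]
```

```bash
python3 -c "
from cell import env;from h import *
cv2.imwrite('pics/side2.png',env.read_camera('side')['color'])"
```

Call:
advance:
  deltas: "0,0,0,6,0.05 | 0,0,0,12,0.05 | 0,0,0,12,0.05"

```text
time_s: 6.02
tool_pos: [0.6179, -0.0611, 0.0736]
tool_rot: [179.8, -0.1, 53.0]
force: [3.6, 0.4, 1.0]
grip_width: 0.0577
grasp_force: 12.0
```

```bash
python3 - <<'E'
from cell import env;from h import *
to(env,[.6165,-.0608,.072],185)
cv2.imwrite('pics/side3.png',env.read_camera('side')['color'])
for n in(0,1,2,3):
    im=cv2.imread(f"pics/side{n}.png").astype(int)[255:300,262:300]
    b,g,r=im[...,0],im[...,1],im[...,2]
    m=(r-b>90);ys,xs=np.nonzero(m);w=(r-b)[m];print(n,m.sum(),(xs*w).sum()/w.sum()+262,(ys*w).sum()/w.sum()+255)
E
```

```text
pos [ 0.6179 -0.0611  0.0736] rot [ 1.7979e+02 -1.3000e-01  5.2950e+01] tool-axes delta [-0.0006 -0.0013  0.0016] turn -132.0 q7 -37.9 t 6.0167 F [3.6 0.4 1. ] M [ 0.08 -1.09 -0.01]
0 5 285.588122605364 280.18773946360153
1 5 286.3795066413662 270.8235294117647
2 2 287.0 264.49795918367346
3 2 287.0 264.50622406639
```

Call:
advance:
  deltas: "0,0,0,7,0.05 | 0,0,0,14,0.05"
  squeeze: 20

```text
time_s: 6.23
tool_pos: [0.6173, -0.0617, 0.0736]
tool_rot: [179.8, -0.1, 38.9]
force: [3.4, 0.3, 3.5]
grip_width: 0.0576
grasp_force: 20.0
```

```bash
python3 - <<'E'
from cell import env;from h import *
to(env,[.6165,-.0608,.072],185)
cv2.imwrite('pics/side4.png',env.read_camera('side')['color'])
I=[np.float32(cv2.imread(f"pics/side{n}.png",0))[262:310,235:285] for n in range(5)]
for a,b in((0,1),(1,2),(2,3),(3,4)):
    t=I[a][10:40,5:45] if a>0 else I[a][14:46,5:45]
    r=cv2.matchTemplate(np.float32(cv2.imread(f"pics/side{b}.png",0))[240:320,225:295],t,cv2.TM_CCOEFF_NORMED)
    _,v,_,l=cv2.minMaxLoc(r);print(a,b,v,l[0]-15,l[1]-(32 if a>0 else 36),end=' | ')
    print(cv2.phaseCorrelate(I[a],I[b]))
E
```

```text
pos [ 0.6173 -0.0617  0.0736] rot [ 1.7984e+02 -9.0000e-02  3.8950e+01] tool-axes delta [-0.0001 -0.0012  0.0016] turn -146.1 q7 -51.2 t 6.2333 F [3.4 0.3 3.5] M [-0.1  -0.62  0.76]
0 1 0.9170457720756531 1 -9 | ((-0.3370436077020571, -0.17560778073134742), 0.3071680911382039)
1 2 0.9439988732337952 1 -7 | ((-0.2555748776052944, -0.14362016222545293), 0.2913495788971583)
2 3 0.9984152317047119 0 0 | ((0.009643191362030734, 0.009166522908461872), 0.9669912874698638)
3 4 0.9981604814529419 0 0 | ((-0.039384392423528425, -0.019221474495278557), 0.997120582262675)
```

Call:
advance:
  deltas: "0,0,0,0,0.087 | 0,0,0,0,0.087 | 0,0,0,0,0.087 | 0,0,-0.03,0,0.087 | 0,0,-0.065,0,0.087 | 0,0,-0.1,0,0.087"

```text
time_s: 6.78
tool_pos: [0.6139, -0.0613, 0.1717]
tool_rot: [-179.8, 0.2, 38.9]
force: [0.9, -0.6, 0.3]
grip_width: 0.0848
grasp_force: 0.0
```

Call:
advance:
  deltas: "0,0,0,-7,0.087 | 0,0,0,-14,0.087 | 0,0,0,-21,0.087 | 0,0,0,-28,0.087 | 0,0,0,-35,0.087 | 0,0,0,-42,0.087 | 0,0,0,-49,0.087 | 0,0,0,-56,0.087"
  quiet: true

```text
ok
```

Call:
advance:
  deltas: "0,0,0,-7,0.087 | 0,0,0,-14,0.087 | 0,0,0,-21,0.087 | 0,0,0,-28,0.087 | 0,0,0,-35,0.087 | 0,0,0,-42,0.087 | 0,0,0,-49,0.087 | 0,0,0,-56,0.087"
  quiet: true

```text
ok
```

Call:
advance:
  deltas: "0,0,0,-7,0.087 | 0,0,0,-14,0.087 | 0,0,0,-21,0.087 | 0,0,0,-28,0.087 | 0,0,0,-33,0.087 | 0,0,0,-33,0.087 | 0,0,0,-33,0.087"

```text
time_s: 8.7
tool_pos: [0.6151, -0.0614, 0.1718]
tool_rot: [180.0, -0.1, -176.3]
force: [0.6, -0.1, -0.6]
grip_width: 0.087
grasp_force: 0.0
```

```bash
python3 - <<'E'
from cell import env;from h import *
to(env,[.6165,-.0608,.17],185)
I=[];
for _ in range(10):
    w=env.read_camera("wrist");I.append(w["color"].astype(float))
im=np.mean(I,0).astype(np.uint8);cv2.imwrite("pics/w3.png",im)
import pickle;pickle.dump({k:v for k,v in w.items() if k!="color"},open("w3.pkl","wb"))
s=env.read_camera("side")["color"];cv2.imwrite("pics/side5.png",s)
I=[np.float32(cv2.imread(f"pics/side{n}.png",0))[262:310,235:285] for n in (4,5)];print(cv2.phaseCorrelate(*I))
print(proj(w,[[.6165,-.0608,.108]]))
c=im[100:200,400:560];cv2.imwrite("pics/w3c.png",cv2.resize(c,None,fx=5,fy=5,interpolation=cv2.INTER_CUBIC))
E
```

```text
pos [ 0.6151 -0.0614  0.1718] rot [ 1.7998e+02 -1.2000e-01 -1.7627e+02] tool-axes delta [-0.0014  0.0005  0.0018] turn -361.3 q7 89.5 t 8.7 F [ 0.6 -0.1 -0.6] M [ 0.11 -0.17 -0.  ]
((0.05925938304009648, 0.022573231087243073), 0.9940757878621419)
[[284.96565688 234.50346475]]
```

View pics/w3c.png

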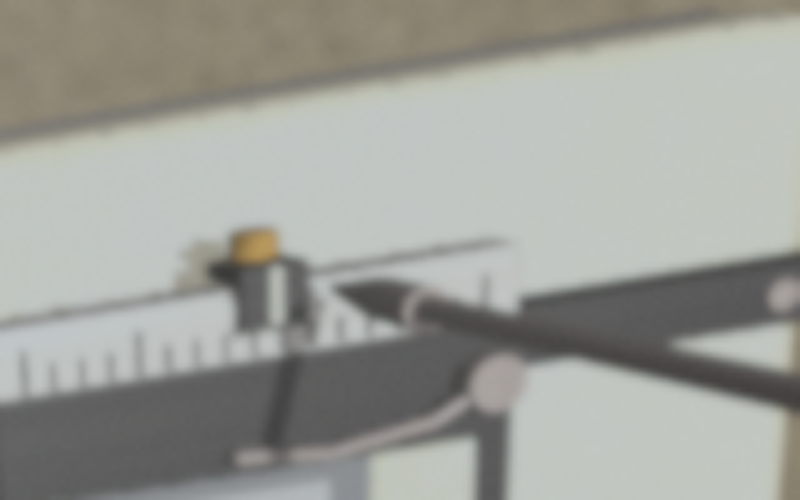

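```bash
python3 - <<'E'
import pickle;from h import *
w=pickle.load(open("w3.pkl","rb"))
C=lambda x,y:(400+(x-2)/5,100+(y-2)/5)
# yaw from front base edge top (z .03) and scale front edge (z~.05)
p,q=onz(w,C(100,122),.03),onz(w,C(700,18),.03);d=q-p;print("yaw base",np.degrees(np.arctan2(-d[0],d[1])))
p,q=onz(w,C(20,320),.048),onz(w,C(480,240),.048);d=q-p;y=np.arctan2(-d[0],d[1]);print("yaw scale",np.degrees(y))
a1,a2=onz(w,C(274,265),.053),onz(w,C(283,328),.053);d=a1-a2;print("line dir yaw",np.degrees(np.arctan2(-d[1],-d[0])),np.linalg.norm(d))
m=(a1+a2)/2;t=onz(w,C(333,287),.0565)
for yw in(12.5,13.5,14.5):
    a=np.radians(yw);ey=np.array([-np.sin(a),np.cos(a)]);ex=np.array([np.cos(a),np.sin(a)])
    D=(t-m)[:2];print(yw,"dy",D@ey,"dx",D@ex,"deg",np.degrees(D@ey/.007))
print(m,t)
E
```

```text
yaw base 13.720727865849257
yaw scale 13.932172288572168
line dir yaw 20.86333905343482 0.01122453378889741
12.5 dy 0.007320817480652188 dx -0.0010116979702824579 deg 59.92170631813808
13.5 dy 0.007337359048859852 dx -0.0008837780016558029 deg 60.0571008959705
14.5 dy 0.007351665586422642 dx -0.0007555888256884936 deg 60.174201499083814
[0.5591934 0.0818093 0.053    ] [0.55662117 0.08873761 0.0565    ]
```

Call:
advance:
  deltas: "-0.001,0,0.03,0,0.06 | -0.001,0,0.06,0,0.06 | -0.001,0,0.073,0,0.06 | -0.001,0,0.073,0,0.06 | -0.001,0,0.073,0,0.06"

```text
time_s: 9.67
tool_pos: [0.6167, -0.061, 0.0994]
tool_rot: [180.0, -0.1, -176.2]
force: [0.1, -0.6, 0.8]
grip_width: 0.0634
grasp_force: 0.0
```

```bash
python3 -c "
from cell import env;from h import *
to(env,[.6165,-.0608,.0985],185)"
```

```text
pos [ 0.6167 -0.061   0.0994] rot [ 1.7998e+02 -6.0000e-02 -1.7619e+02] tool-axes delta [0.0002 0.0002 0.0009] turn -361.2 q7 87.9 t 9.6667 F [ 0.1 -0.6  0.8] M [ 0.13 -0.15  0.01]
```

Call:
advance:
  deltas: "0,0,0,0,0.022 | 0,0,0,0,0.022 | 0,0,0,0,0.022 | 0,0,0,0,0.022 | 0,0,0,0,0.022 | 0,0,0,0,0.022"
  squeeze: 12

```text
time_s: 10.17
tool_pos: [0.6172, -0.0611, 0.1]
tool_rot: [-180.0, 0.0, -176.2]
force: [-0.1, 0.1, 1.9]
grip_width: 0.0296
grasp_force: 12.0
```

Call:
advance:
  deltas: "0,0,0,7,0.022 | 0,0,0,14,0.022 | 0,0,0,21,0.022 | 0,0,0,28,0.022 | 0,0,0,35,0.022 | 0,0,0,42,0.022 | 0,0,0,49,0.022 | 0,0,0,52,0.022"

```text
time_s: 10.83
tool_pos: [0.6175, -0.0604, 0.1]
tool_rot: [179.9, 0.0, 131.5]
force: [0.3, -0.3, 0.5]
grip_width: 0.0297
grasp_force: 12.0
```

Call:
advance:
  deltas: "0,0,0,0,0.022 | 0,0,0,0,0.022"

```text
time_s: 11.0
tool_pos: [0.6175, -0.0605, 0.1]
tool_rot: [179.9, 0.0, 131.9]
force: [0.5, 1.0, 2.1]
grip_width: 0.0299
grasp_force: 12.0
```

```bash
python3 -c "
from cell import env;from h import *
to(env,[.6165,-.0608,.0985],185)"
```

```text
pos [ 0.6175 -0.0605  0.1   ] rot [1.7994e+02 3.0000e-02 1.3193e+02] tool-axes delta [ 0.0004 -0.0009  0.0015] turn -53.1 q7 38.8 t 11.0 F [0.5 1.  2.1] M [ 0.28 -0.29 -0.03]
```

Call:
advance:
  deltas: "0,0,0,4,0.022 | 0,0,0,8,0.022 | 0,0,0,8,0.022"

```text
time_s: 11.25
tool_pos: [0.6175, -0.0604, 0.1]
tool_rot: [179.9, 0.0, 123.8]
force: [-0.5, 2.2, 2.4]
grip_width: 0.0298
grasp_force: 12.0
```

Call:
advance:
  deltas: "0,0,0,0,0.06 | 0,0,0,0,0.06 | 0,0,0,0,0.06 | 0,0,-0.035,-7,0.06 | 0,0,-0.072,-14,0.06 | 0,0,-0.072,-21,0.06 | 0,0,-0.072,-28,0.087 | 0,0,-0.072,-35,0.087"

```text
time_s: 11.92
tool_pos: [0.617, -0.0617, 0.1722]
tool_rot: [-180.0, 0.1, 159.2]
force: [-0.0, -0.4, -0.3]
grip_width: 0.0664
grasp_force: 0.0
```

Call:
advance:
  deltas: "0,0,0,-7,0.087 | 0,0,0,-14,0.087 | 0,0,0,-21,0.087 | 0,0,0,-25,0.087 | 0,0,0,-25,0.087 | 0,0,0,-25,0.087 | 0,0,0,-25,0.087"

```text
time_s: 12.5
tool_pos: [0.6168, -0.0614, 0.1713]
tool_rot: [-180.0, -0.0, -176.3]
force: [-0.1, -0.2, -0.5]
grip_width: 0.0868
grasp_force: 0.0
```

```bash
python3 - <<'E'
from cell import env;from h import *
import pickle
to(env,[.6151,-.0614,.1718],185)
I=[]
for _ in range(10):
    w=env.read_camera("wrist");I.append(w["color"].astype(float))
im=np.mean(I,0).astype(np.uint8);cv2.imwrite("pics/w4.png",im)
pickle.dump({k:v for k,v in w.items() if k!="color"},open("w4.pkl","wb"))
cv2.imwrite("pics/side6.png",env.read_camera("side")["color"])
c=im[130:190,420:520];cv2.imwrite("pics/w4c.png",cv2.resize(c,None,fx=8,fy=8,interpolation=cv2.INTER_CUBIC))
E
```

```text
pos [ 0.6168 -0.0614  0.1713] rot [-1.7999e+02 -3.0000e-02 -1.7630e+02] tool-axes delta [ 0.0017  0.0001 -0.0005] turn -361.3 q7 89.8 t 12.5 F [-0.1 -0.2 -0.5] M [ 0.16 -0.1  -0.02]
```

View pics/w4c.png

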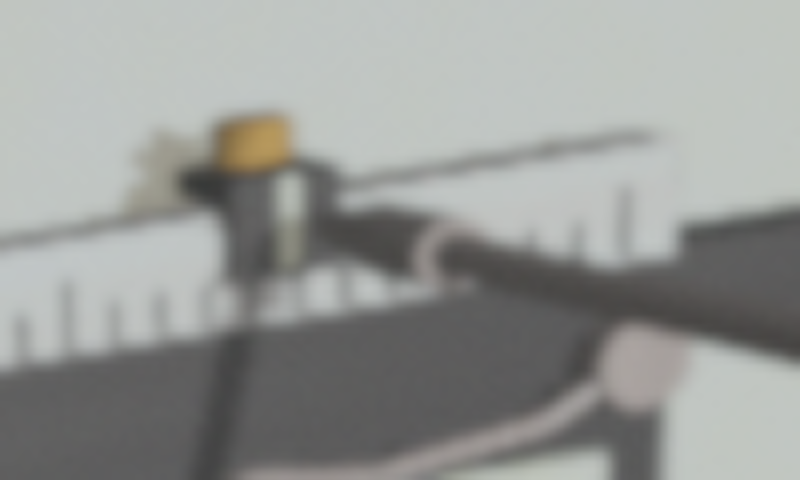

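```bash
python3 - <<'E'
import pickle;from h import *
A=cv2.imread("pics/w3.png",0);B=cv2.imread("pics/w4.png",0)
def track(x0,x1,y0,y1,k=8):
    t=cv2.resize(A[y0:y1,x0:x1],None,fx=k,fy=k,interpolation=cv2.INTER_CUBIC)
    m=20;X,Y=x0-m,y0-m
    s=cv2.resize(B[Y:y1+m,X:x1+m],None,fx=k,fy=k,interpolation=cv2.INTER_CUBIC)
    r=cv2.matchTemplate(s,t,cv2.TM_CCOEFF_NORMED);_,v,_,l=cv2.minMaxLoc(r)
    return np.array(l)/k-m,v
C=lambda x,y:np.array((400+(x-2)/5,100+(y-2)/5))
mk=track(444,461,145,168);nd=track(471,492,152,170);nd2=track(467,500,150,172)
print("marker shift",mk,"needle",nd,nd2)
w3=pickle.load(open("w3.pkl","rb"));w4=pickle.load(open("w4.pkl","rb"))
a=np.radians(13.7);ey=np.array([-np.sin(a),np.cos(a)]);ex=np.array([np.cos(a),np.sin(a)])
for n in(nd,nd2):
    m=onz(w4,C(279,296)+mk[0],.053);t=onz(w4,C(333,287)+n[0],.0565);D=(t-m)[:2];print("dy",D@ey,"dx",D@ex,m)
# direct w4 reading
D8=lambda x,y:np.array((420+(x-3.5)/8,130+(y-3.5)/8))
print("direct line",(onz(w4,D8(290,218),.053)))
for tx in(305,312,320):
    D=(onz(w4,D8(tx,220),.0565)-onz(w4,D8(290,218),.053))[:2];print(tx,D@ey,D@ex)
# intensity profile along row through line and tip
for y in (155,156,157,158,159): print(y,B[y,444:474])
E
```

```text
marker shift (array([ 0.875, -1.5  ]), 0.9064875841140747) needle (array([-8.375,  0.125]), 0.9779074192047119) (array([-8.125,  0.25 ]), 0.9154899716377258)
dy -0.0005462714959491449 dx -0.0006885867311556094 [0.55868563 0.08180343 0.053     ]
dy -0.00033813031473119864 dx -0.0005469828519221049 [0.55868563 0.08180343 0.053     ]
direct line [0.5583062  0.08131247 0.053     ]
305 -0.0002736458748582985 -0.0002762574276726859
312 0.0004584705273475606 -0.00015081249262537005
320 0.0012953085587366444 -7.438890330663722e-06
155 [104  93  83  74  76  86  94  97  99 111 139 170 177 158 120  97  94 106
 134 156 162 158 152 148 149 156 163 170 177 181]
156 [135 134 121  99  83  87  93  95  97 108 135 163 169 151 115  91  87  92
 107 122 123 118 111 107 107 114 123 131 139 148]
157 [167 168 153 124  95  88  94  97  97 105 126 147 151 134 106  84  78  77
  81  84  85  84  83  83  84  86  90  94 100 114]
158 [187 183 170 141 107  91  94  96  95  99 115 133 139 123 100  83  76  73
  73  72  73  74  75  76  78  79  79  83  96 117]
159 [193 191 181 156 117  96  94  94  89  89 107 129 135 121  99  85  79  75
  73  72  72  72  73  75  76  77  80  89 110 131]
```

Call:
advance:
  deltas: "0.035,0,-0.015,-2,0.087 | 0.07,0.003,-0.029,-5,0.087 | 0.106,0.01,-0.029,-10,0.087 | 0.104,0.045,-0.029,-10,0.087 | 0.102,0.08,-0.029,-10,0.087 | 0.1,0.115,-0.029,-10,0.087 | 0.098,0.138,-0.029,-10,0.087 | 0.098,0.138,-0.029,-10,0.087"

```text
time_s: 13.72
tool_pos: [0.5094, 0.0769, 0.2013]
tool_rot: [179.9, 0.1, -165.7]
force: [-0.0, 0.4, 0.3]
grip_width: 0.0873
grasp_force: 0.0
```

Call:
advance:
  deltas: "0,0,0,0,0.087 | 0,0,0,0,0.087 | 0,0,0,0,0.087"

```text
time_s: 13.97
tool_pos: [0.5101, 0.0684, 0.2004]
tool_rot: [-180.0, -0.0, -166.3]
force: [0.1, -0.1, 0.1]
grip_width: 0.0868
grasp_force: 0.0
```

```bash
python3 - <<'E'
from cell import env;from h import *
import pickle
to(env,[.51,.07,.2],193.7)
I=[]
for _ in range(12):
    w=env.read_camera("wrist");I.append(w["color"].astype(float))
im=np.mean(I,0);cv2.imwrite("pics/w5.png",im.astype(np.uint8));np.save("w5.npy",im)
pickle.dump({k:v for k,v in w.items() if k!="color"},open("w5.pkl","wb"))
q=proj(w,[[.5587,.0815,.053],[.5577,.0815,.0565],[.5577,.0815,.08],[.5577,.0815,.11]]);print(q.round(1),w["world_from_camera"][:3,3])
u,v=q[0].round().astype(int);g=im.mean(2)
for r in range(v-10,v+22): print(r,u-16,g[r,u-16:u+17].astype(int))
E
```

```text
pos [0.5101 0.0684 0.2004] rot [-1.7996e+02 -3.0000e-02 -1.6634e+02] tool-axes delta [-0.0002  0.0016  0.0004] turn -360.0 q7 90.3 t 13.9667 F [ 0.1 -0.1  0.1] M [ 0.14 -0.13  0.04]
[[283.9 250. ]
 [284.1 250.6]
 [284.1 260.8]
 [284.2 276.5]] [0.43097847 0.04997135 0.34603324]
240 268 [142 142 142 142 142 143 142 143 142 141 136 127 115 104  98  98  98  97
  99 101 112 125 138 149 165 176 181 181 181 181 181 181 181]
241 268 [142 143 142 142 142 142 142 142 141 139 130 114 103  97  98 100 102 101
  99  96 101 114 129 144 160 172 178 180 180 179 178 178 178]
242 268 [142 142 141 142 141 142 141 141 141 136 123 105  92  90  95 100 101 100
  97  92  92 102 121 139 153 165 173 176 176 173 170 168 168]
243 268 [140 139 139 139 139 138 139 139 139 134 119  99  85  84  89  93  95  93
  91  86  87  97 117 133 144 1
[... 3038 characters left out ...]
89 86 85 86
 87 86 85 85 86 86 86 87 91]
266 268 [82 83 82 83 83 84 84 83 84 83 84 84 85 86 88 89 90 89 89 87 86 87 85 85
 86 85 86 87 85 86 86 86 91]
267 268 [82 83 81 82 83 82 83 83 83 83 84 84 84 85 86 87 88 89 87 86 86 84 85 85
 85 85 86 86 86 86 86 86 90]
268 268 [82 81 82 82 83 82 83 83 83 82 82 83 84 85 85 88 88 88 86 86 86 85 85 85
 85 86 86 84 86 85 85 85 89]
269 268 [81 81 82 82 82 82 82 82 82 83 83 83 83 83 85 87 89 88 88 85 85 84 84 85
 85 85 85 85 84 84 84 84 86]
270 268 [81 82 81 81 82 82 82 82 82 82 82 83 83 84 86 87 87 88 87 86 85 84 85 84
 85 84 84 83 84 83 83 83 82]
271 268 [81 81 80 81 80 82 82 82 83 82 83 83 83 84 85 87 88 87 87 86 84 84 84 84
 84 83 83 83 83 82 82 82 82]
```

```bash
python3 - <<'E'
from cell import env;from h import *
I=[np.float32(cv2.imread(f"pics/side{n}.png",0))[275:305,235:275] for n in (4,5,6)]
sh=[cv2.phaseCorrelate(I[0],I[1]),cv2.phaseCorrelate(I[1],I[2])];print(sh)
if max(abs(x) for s in sh for x in s[0])<.25: print(env.sign_off())
E
```

```text
[((-0.04312576966979975, 0.14741323310246734), 0.9974560483296713), ((-0.05410456385193285, -0.08644863273251424), 0.9924772640069326)]
the job is handed in; nothing more can be done
None
```

The job is handed in: the carriage is run fully home against its stop, the needle stands over the marker line (about 0.3 mm off by my last measurement, on a 2 mm line), and the gripper is open and clear of everything after about 15 s.

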